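# Photograph the next flask on the macro stand

## Robot

A 6-joint arm with a two-finger parallel gripper is mounted at the origin on a cart in front of the work surface, level with it; the furniture and walls round the work are solid. World frame = base frame: x ahead of the robot, y to its left, z up, the work surface at z = 0. Lengths are in mm, angles in rad, forces in N, time in s.
With the tool pointing down it reaches from about 350 to 775 mm from the base axis. Payload 7.3 kg.
Tool frame: the origin (TCP) lies on the front face of the gripper's body, between the roots of the fingers; the fingertips stand 66 mm ahead of it and the grasp point (between the pads) lies 47 mm ahead of it (bot.tip_extent is the distance from the TCP to the fingertips, in mm); z points along the fingers, y is the line along which they close (so a half turn about z gives the same grasp; the last joint's range is limited). The gripper opens to 92 mm and grips with 3 to 60 N. Pads are 19 mm wide; open, the fingers measure 130 mm over their backs; the gripper's body (75 mm by 190 mm) begins 47 mm behind the grasp point.
Start: joints at [-1.303, 0.342, 1.524, -0, 1.275, -0.146], TCP at [211.12, -480.694, 292.241] pointing down, gripper open.
Joint ranges: [-2.53, 2.53], [-0.77, 2.02], [0.04, 2.7], [-1, 4.14], [0.28, 2.66], [-3.11, 3.11]. Speed limits (rad/s): [2.57, 2.57, 3.14, 3.14, 3.14, 3.14].

## Interface

Orientations are given as [roll, pitch, yaw] about the fixed x, y, z axes, in that order (R = Rz(yaw) Ry(pitch) Rx(roll)).
In Python, from plant import readout, viewer, order, bot gives the robot as it stands.
- The arm moves only by the shell command python3 -m creep 'ROWS'. ROWS is text: rows parted by semicolons, each of 7 numbers parted by spaces: the shift along the world's x, y, z in m, then the turn, a rotation vector about the world's x, y, z in rad, then the opening in per cent of the stroke, from 0 (shut) to 100 (fully open). A call has 1 to 8 rows; each row shifts and turns the commanded pose from where the row before left it; what a row does not reach is not made up. A row lasts 1/12 s, in which the tool goes at most 41.7 mm and 7.16 degrees, less where a joint would pass 70% of its speed; a pose out of reach is approached as far as the arm can. A call is refused whole if a number of a shift passes 0.0417 or a number of a turn 0.125, either way. A call with a gripper value outside its range is refused whole. The fingers move at their own pace and stop on an object; the grip force is fixed at half the most. Time passes only in rows, so rows that do not move let the fingers close. It gives the time, the measured TCP pose, the force, the opening and the grip force at its end, in the units of the state.
- readout.get_obs(): the state, without advancing time (a new reading comes with each control period).
- viewer.capture(name): name is "side" or "top"; returns the picture (384x512x3 uint8, red, green, blue); there is no depth.
- viewer.camera_info(name): a dict with "fx", "fy", "cx", "cy" (pixels), "origin" and "rotation" of the camera in the world. Camera axes: x right, y up, looking along -z (the intrinsics and any distortion apply to the point x, -y, -z); pixel columns grow to the right and rows downward; lengths in mm; the calibration is good to about 2 mm. A picture is of the moment at which its call begins. camera_info takes no time and is no camera call.
- order.close_job(): hands the job in; it is judged then, once.
The state is a dict: "time": time; "joint_positions": joint angles; "dq": joint speeds; "tau": joint torques, N m; "tool_pos": TCP position; "tcp_rot": TCP orientation; "contact_force": force on the tool from outside, world axes, zero at the start; "moment": the same for the moment, N m; "grip_width": finger opening in mm; "finger_force": force on a finger pad.
Only numpy, scipy, OpenCV 4.12 (cv2) and the standard library are available. Lean on these libraries where they do the work, as an engineer would, in place of code of your own. Each camera call takes 0.05 s, during which the arm holds its last target. There are 200 camera calls.

## Task

Photograph the conical flask for the sample record. Move the volumetric flask, which has had its picture taken, from the camera stand's round stage to the free place on the tray, and stand the conical flask in the middle of the stage instead. Then half-press the camera's release to its first click and hold it there for about a second while it focuses, press it fully down to take the picture, and let go; take no picture before the conical flask stands on the stage, do not drop or tip over the glassware, and leave everything else where it stands.

Things in the scene. Friction and masses are not known exactly. Their poses are not given: they have to be found in the camera images.
- conical_flask: the conical (Erlenmeyer) glass flask to be photographed: foot 64 mm across, 104 mm tall, narrowing to a neck 25 mm across from 72 mm up, with a flared rim 32 mm across at the top; 95 g. Origin at the centre of its underside, z up. It starts on the tray
- volumetric_flask: the tall stoppered volumetric flask (round belly 60 mm across up to 65 mm height, thin straight neck 14 mm across above that, 172 mm tall, 75 g), already photographed, standing on the round stage at the start. Origin at the centre of its underside, z up; best gripped by the neck
- small_beaker: glass beaker 53 mm across, 70 mm tall, standing on the tray beside the conical flask; not part of this job. Origin at the centre of its underside
- tray: white shallow sample tray, fixed to the bench, 96 x 306 mm outside (its own x and y), walls 3 mm thick and 14 mm high, inner floor 3 mm above its origin (centre of its underside). The conical flask and the small beaker stand in it at the start, anywhere along its y; the wider of the gaps beside or between them, at least 80 mm, is the free place
- photo_stand: fixed macro photo stand, a low plate 320 x 100 mm. Origin under the plate; x is the way the lens looks, y to the photographer's left, z up. Camera body x = -140 to -92 mm, y +-56 mm, flat top at z = 106 mm; lens and ring light x = -92 to -30 mm, up to z = 109 mm; round stage at x = 85 mm; white backdrop panel at x = 160 mm, y +-55 mm, top at z = 120 mm
- stage_top (a point): centre of the top face of the round stage (white top, 100 mm across over its black edge, 24 mm above the stand's underside), 85 mm along the stand's x from its origin
- release_top (a point): centre of the top of the camera's release button, a steel cap 20 mm across that stands 11 mm above the camera's flat top near one corner, over the hand grip; it is pressed straight down and this point moves with it
- release_half (a joint): first stage of the release button: 0 up, 0.003 m when pressed to the first click (half-pressed). A light spring, about 1.2 N to start moving and 2.4 N at the first click
- release_full (a joint): second stage of the same button: 0 until the first click, then 0.003 m when pressed fully. A distinctly stiffer spring: nothing moves beyond the first click until about 7 N, and fully down takes about 9 N; both stages spring back when let go
- column_oven: tall grey oven cabinet, fixed, 417 mm high, left of the photo stand and behind the bench strip at the tray's left end; keep the arm in front of it. In its own frame (origin at bench height, front faces -x) it fills x = -190 to 202 mm and y = -176 to 84 mm, with a knob and handle on its front. (At the right end of the tray stands a large bottle, 310 mm tall)
- plastic_beaker: clear plastic beaker, 69 mm across, 99 mm tall, on the bench to the left of the tray; a bystander. Origin at the centre of its underside
- tin: round flat box with a lid, 57 mm across, 23 mm tall, on the bench to the left of the tray; a bystander. Origin at the centre of its underside
- wash_bottle: wash bottle with a red spout, 213 mm tall, standing on the bench to the left of the tray; a bystander. Its body, 60 mm across, is centred 19 mm along its own y from its origin, at bench height

How it is judged:
By the outcome, as a careful person would: the job done as asked, in the order asked, and still so for the second after the job is handed in, with the robot touching nothing.
It also fails if it takes over 72 s, if anything falls off the work surface, if the arm or the gripper's body presses on something with over 40 N, if the wrist force passes 120 N, or if a joint passes its speed limit or range.

## Working session

There is one attempt and no reset: what is moved stays moved. The work goes in short steps, Python scripts to look and compute and a shell command to move; the robot and the scene stay as the last step left them, time stands still between calls to the robot, and variables do not carry over. Pictures are saved under pics/ and viewed, at most 10 in all, crops included, and the job is handed in when it is done.

```bash
mkdir -p pics
python3 - <<'E'
from plant import readout, viewer, order, bot
import cv2
o=readout.get_obs();print({k:o[k] for k in('time','tool_pos','tcp_rot','grip_width')})
for n in('side','top'):
    i=viewer.camera_info(n);print(n,i)
    cv2.imwrite(f'pics/{n}0.png',viewer.capture(n)[:,:,::-1])
E
```

```text
{'time': 0.0, 'tool_pos': array([ 211.03114231, -480.37800285,  291.54951082]), 'tcp_rot': array([-3.14007322e+00, -1.94375554e-04,  4.13819721e-01]), 'grip_width': 91.45362235848613}
side {'fx': 393.63169931109286, 'fy': 393.63169931109286, 'cx': 251.8734046299269, 'cy': 191.85279952688495, 'origin': array([147.35857565, 573.75228025, 830.64318032]), 'rotation': array([ 0.86003366, -0.02094305, -2.57988908])}
top {'fx': 407.9701997989387, 'fy': 407.9701997989387, 'cx': 256.80152102033935, 'cy': 189.07966625353112, 'origin': array([ 437.55944489, -130.68770844, 1157.37459012]), 'rotation': array([ 0.1539926 , -0.01465399, -1.55761966])}
```

View pics/side0.png

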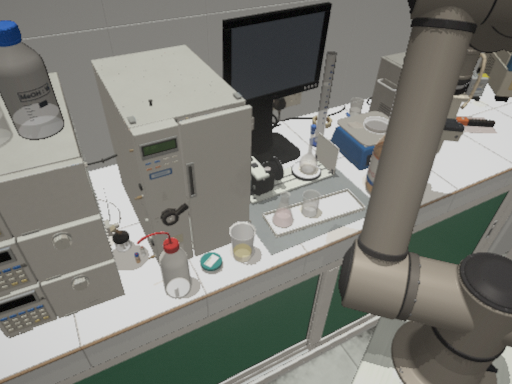

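View pics/top0.png

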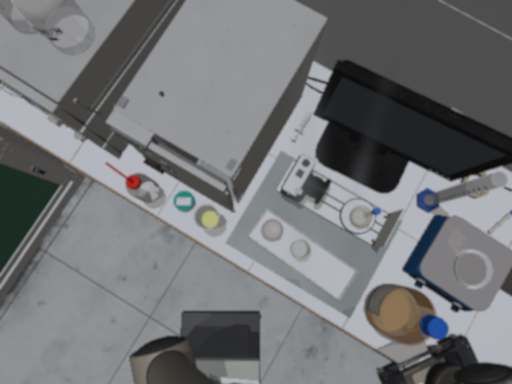

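```bash
cat > h.py <<'E'
import numpy as np, cv2
from scipy.spatial.transform import Rotation as R
from plant import readout, viewer, order, bot
def ray(n,u,v):
    i=viewer.camera_info(n); M=R.from_euler('xyz',i['rotation']).as_matrix()
    d=M@np.array([(u-i['cx'])/i['fx'],-(v-i['cy'])/i['fy'],-1]); return np.array(i['origin']),d
def plane(n,u,v,z):
    o,d=ray(n,u,v); return o+d*(z-o[2])/d[2]
def pix(n,p):
    i=viewer.camera_info(n); M=R.from_euler('xyz',i['rotation']).as_matrix()
    q=M.T@(np.array(p,float)-i['origin']); return i['cx']-i['fx']*q[0]/q[2], i['cy']+i['fy']*q[1]/q[2]
def tri(u1,v1,u2,v2):
    a,d=ray('top',u1,v1);b,e=ray('side',u2,v2)
    s=np.linalg.lstsq(np.c_[d,-e],b-a,rcond=None)[0]
    return (a+d*s[0]+b+e*s[1])/2, np.linalg.norm(a+d*s[0]-b-e*s[1])
def crop(n,img,x0,y0,w,h,f,name):
    c=cv2.resize(img[y0:y0+h,x0:x0+w,::-1],None,fx=f,fy=f,interpolation=cv2.INTER_CUBIC); cv2.imwrite(name,c)
E
python3 - <<'E'
from h import *
crop('top',cv2.imread('pics/top0.png')[:,:,::-1],230,145,190,170,4,'pics/topc.png') 
crop('side',cv2.imread('pics/side0.png')[:,:,::-1],230,120,150,125,5,'pics/sidec.png')
E
python3 - <<'E'
import cv2
for n in('topc','sidec'): print(cv2.imread(f'pics/{n}.png').shape)
E
sed -i 's/x/x/' h.py
```

```text
(680, 760, 3)
(625, 750, 3)
```

Run:
```python
import cv2
i=cv2.imread('pics/topc.png');cv2.imwrite('pics/topc.png',i[:600,:760])
i=cv2.imread('pics/sidec.png');cv2.imwrite('pics/sidec.png',i[:600])
```

```text
(no output)
```

View pics/topc.png

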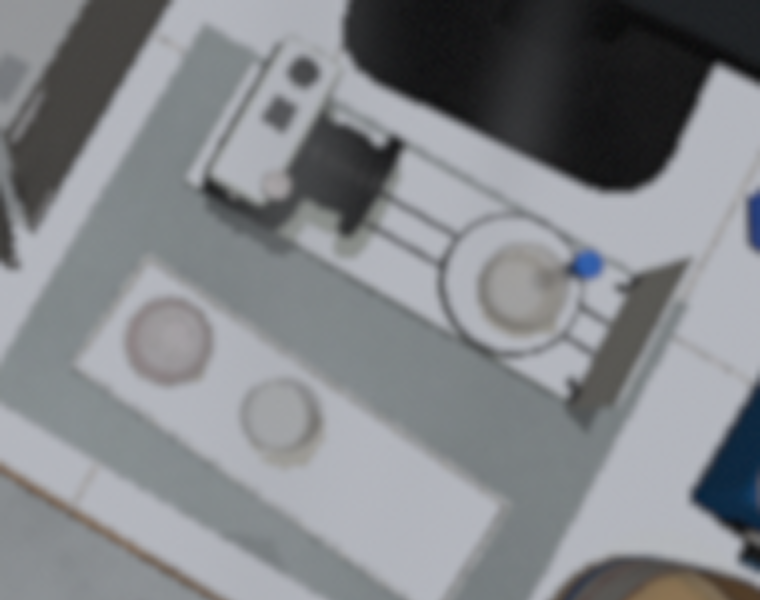

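View pics/sidec.png

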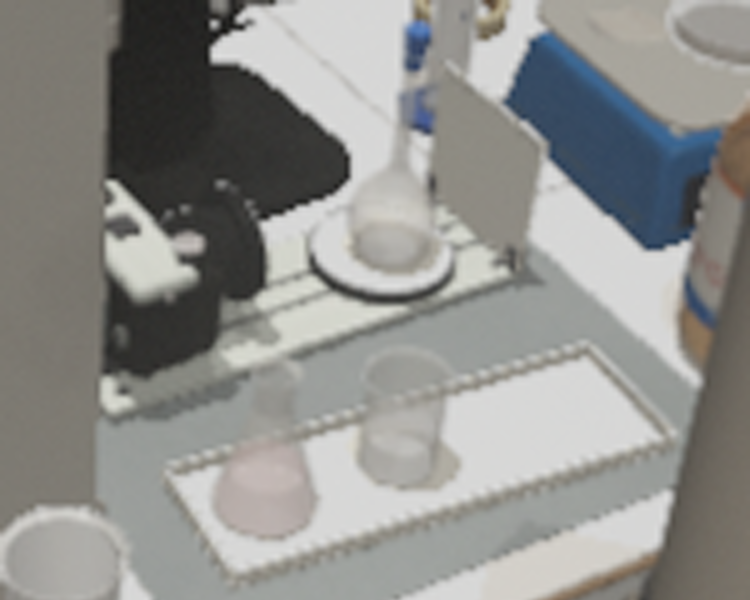

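Run:
```python
from h import *
np.set_printoptions(precision=1,suppress=True)
T=lambda u,v:(230+(u+.5)/4-.5,145+(v+.5)/4-.5)
S=lambda u,v:(230+(u+.5)/5-.5,120+(v+.5)/5-.5)
print('stage',plane('top',*T(512,281),24), 'side',plane('side',*S(381,252),24))
print('cone z25',plane('top',*T(169,340),25),'side base',plane('side',*S(265,502),3+5))
print('rim side',plane('side',*S(277,370),107))
print('rel',plane('top',*T(276,184),117),tri(*T(276,184),*S(188,243)))
print('vol belly',plane('top',*T(522,288),55),'stopper top',tri(*T(588,264),*S(418,38)), plane('top',*T(588,264),190))
print('beaker', plane('top',*T(281,415),30))
a,b,c=[plane('top',*T(*q),14) for q in((148,258),(510,502),(78,362))]
print('tray',a,b,c,np.linalg.norm(a-b),np.linalg.norm(a-c),'yaw long',np.degrees(np.arctan2(*(a-b)[1::-1])))
print('tray far end corner',b+(c-a),'centre',(b+c)/2)
# camera body corner/top
for q in((288,38),(335,78),(210,186),(268,212)):print('cam',plane('top',*T(*q),106))
for q in((690,262),(580,405)):print('backdrop top',plane('top',*T(*q),120))
```

```text
stage [ 545.1 -427.7   24. ] side [ 540.8 -424.8   24. ]
cone z25 [ 500.6 -188.2   25. ] side base [ 497.8 -186.5    8. ]
rim side [ 500.7 -191.1  107. ]
rel [ 596.9 -251.9  117. ] (array([ 596.1, -252.1,  117.7]), np.float64(1.4110220298229472))
vol belly [ 537.5 -426.3   55. ] stopper top (array([ 539.5, -430.9,  188.5]), np.float64(1.981171639997389)) [ 540.2 -430.   190. ]
beaker [ 450.2 -265.1   30. ]
tray [ 558.6 -173.5   14. ] [ 393.1 -425.1   14. ] [ 485.1 -125.4   14. ] 301.1426708847358 87.82750123709438 yaw long 56.665510969754386
tray far end corner [ 319.6 -377.    14. ] centre [ 439.1 -275.3   14. ]
cam [ 696.4 -261.4  106. ]
cam [ 669.9 -292.3  106. ]
cam [ 596.6 -210.1  106. ]
cam [ 580.1 -247.9  106. ]
backdrop top [ 549.9 -517.5  120. ]
backdrop top [ 458.  -443.7  120. ]
```

```bash
python3 - <<'E'
from h import *
np.set_printoptions(precision=0,suppress=True)
p=lambda l,u,v,z:print(l,plane('top',u,v,z))
p('cap',434,327,310);p('bot body L',366,300,150);p('bot base',390,310,20)
for q in((193,0),(327,20),(232,172),(118,105)):p('oven top',*q,417)
p('oven base right corner',237,208,20)
for q in((320,105),(450,178),(500,172)):
    for z in(100,250,400):p('mon',*q,z)
for q in((338,60),(512,105)): p('mon top',*q,450)
p('blue box',405,265,100)
E
python3 -m creep '0 0 0.04 0 0 0 100;0 0 0.04 0 0 0 100;0 0 0.04 0 0 0 100'
```

```text
cap [ 294. -501.  310.]
bot body L [ 328. -410.  150.]
bot base [ 288. -510.   20.]
oven top [928.  -9. 417.]
oven top [ 892. -274.  417.]
oven top [584. -94. 417.]
oven top [709. 124. 417.]
oven base right corner [560. -90.  20.]
mon [ 836. -313.  100.]
mon [ 779. -287.  250.]
mon [ 723. -261.  400.]
mon [ 640. -656.  100.]
mon [ 611. -582.  250.]
mon [ 582. -507.  400.]
mon [ 658. -791.  100.]
mon [ 627. -698.  250.]
mon [ 595. -604.  400.]
mon top [ 792. -287.  450.]
mon top [ 710. -605.  450.]
blue box [ 411. -526.  100.]
time: 0.35
tool_pos: [211.0, -480.2, 413.0]
tcp_rot: [-3.139, -0.0, 0.414]
contact_force: [0.2, -0.7, 0.1]
grip_width: 91.8
finger_force: 0.0
```

```bash
python3 -m creep '0.024 0.004 0 0 0 0.116 100;0.024 0.004 0 0 0 0.116 100;0.024 0.004 0 0 0 0.116 100;0.024 0.004 0 0 0 0.116 100;0.024 0.004 0 0 0 0.116 100;0.024 0.004 0 0 0 0 100;0.024 0.004 0 0 0 0 100;0.024 0.004 0 0 0 0 100' | head -3
python3 -m creep '0.024 0.003 0 0 0 0 100;0.024 0.003 0 0 0 0 100;0.024 0.003 0 0 0 0 100;0.024 0.003 0 0 0 0 100;0.024 0.003 0 0 0 0 100;0.017 0.003 0 0 0 0 100;0 0 0 0 0 0 100'
python3 - <<'E'
from h import *
crop('top',viewer.capture('top'),270,130,160,120,5,'pics/t1.png')
crop('side',viewer.capture('side'),250,80,160,120,5,'pics/s1.png')
E
```

```text
time: 1.02
tool_pos: [404.2, -448.3, 411.7]
tcp_rot: [-3.141, -0.0, 0.994]
time: 1.6
tool_pos: [543.1, -429.4, 410.1]
tcp_rot: [-3.14, -0.001, 0.997]
contact_force: [0.5, -0.2, -0.6]
grip_width: 91.8
finger_force: 0.0
```

```bash
python3 -m creep '-0.003 0 -0.03 0 0 0 100;0 0 -0.03 0 0 0 100;0 0 -0.03 0 0 0 100;0 0 -0.03 0 0 0 100;0 0 -0.02 0 0 0 100;0 0 0 0 0 0 100' | head -2
python3 - <<'E'
from h import *
o=readout.get_obs()
crop('side',viewer.capture('side'),250,60,160,120,5,'pics/s1.png')
p=o['tool_pos'];print(p,pix('side',p+[0,0,-66]),pix('side',p+[0,0,-120]))
E
```

```text
time: 2.2
tool_pos: [534.5, -430.0, 267.1]
[ 534.50799179 -429.99395966  267.07355404] (np.float64(314.7115231821873), np.float64(124.23721529072213)) (np.float64(312.5827118553336), np.float64(139.04131822624987))
```

View pics/s1.png

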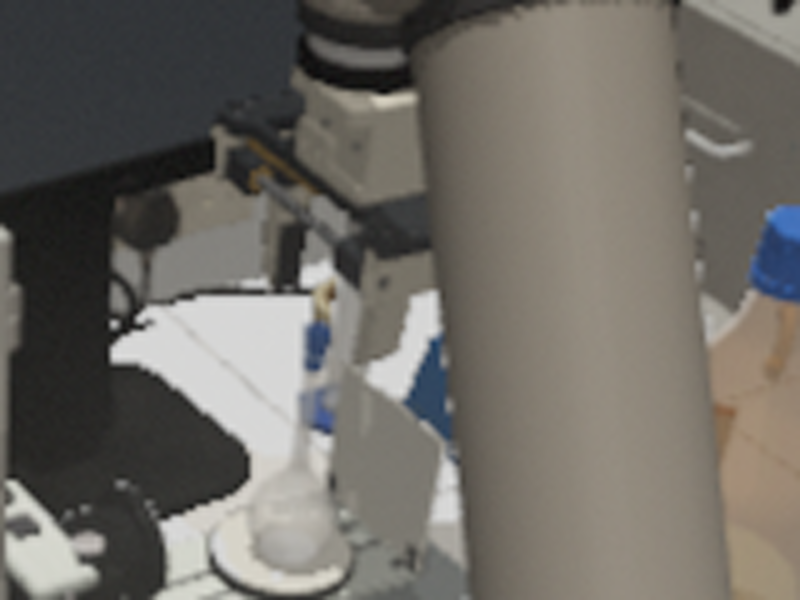

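```bash
python3 -m creep '0.004 0 -0.02 0 0 0 100;0 0 -0.02 0 0 0 100;0 0 -0.015 0 0 0 100;0 0 -0.009 0 0 0 100;0 0 0 0 0 0 100;0 0 0 0 0 0 100' | head -3
```

```text
time: 2.75
tool_pos: [541.2, -431.3, 209.8]
tcp_rot: [3.14, 0.0, 0.993]
```

```bash
python3 -m creep '-0.001 0.001 -0.006 0 0 0 75;0 0 0 0 0 0 55;0 0 0 0 0 0 40;0 0 0 0 0 0 35;0 0 0 0 0 0 30;0 0 0 0 0 0 25;0 0 0 0 0 0 20;0 0 0 0 0 0 15'
python3 -m creep '0 0 0 0 0 0 10;0 0 0 0 0 0 5;0 0 0 0 0 0 0;0 0 0 0 0 0 0;0 0 0 0 0 0 0'
```

```text
time: 3.42
tool_pos: [540.2, -429.7, 202.3]
tcp_rot: [3.141, 0.0, 0.994]
contact_force: [0.2, 0.2, -0.5]
grip_width: 43.0
finger_force: 0.0
time: 3.83
tool_pos: [540.1, -429.7, 202.2]
tcp_rot: [-3.142, -0.0, 0.994]
contact_force: [0.2, 0.8, -0.6]
grip_width: 13.1
finger_force: 30.0
```

```bash
python3 -m creep '0 0 0.01 0 0 0 0;0 0 0.015 0 0 0 0;0 0 0.015 0 0 0 0;-0.01 0.006 0 0 0 0 0;-0.018 0.0115 0 0 0 0 0;-0.018 0.0115 0 0 0 0 0;-0.018 0.0115 0 0 0 0 0;-0.018 0.0115 0 0 0 0 0' 
python3 -m creep '-0.018 0.0115 0 0 0 0 0;-0.018 0.0115 0 0 0 0 0;-0.015 0.01 0 0 0 0 0;-0.01 0.006 0 0 0 0 0;0 0 0 0 0 0 0;0 0 0 0 0 0 0'
python3 - <<'E'
from h import *
i=viewer.capture('side'); j=viewer.capture('top')
a=cv2.resize(i[130:250,240:380,::-1],None,fx=4,fy=4,interpolation=2)
b=cv2.resize(j[150:320,220:420,::-1],None,fx=3,fy=3,interpolation=2)
cv2.imwrite('pics/s2.png',a);cv2.imwrite('pics/t2.png',b)
p=readout.get_obs()['tool_pos'];print(pix('side',p-[0,0,178]),pix('side',[397,-339,3]))
E
```

```text
time: 4.5
tool_pos: [457.3, -377.2, 243.0]
tcp_rot: [3.141, 0.0, 0.994]
contact_force: [-0.5, 0.7, -0.6]
grip_width: 13.5
finger_force: 30.0
time: 5.0
tool_pos: [397.3, -339.0, 243.3]
tcp_rot: [3.14, 0.0, 0.993]
contact_force: [0.6, -0.2, 0.8]
grip_width: 13.2
finger_force: 30.0
(np.float64(337.29580268179086), np.float64(189.68386913927736)) (np.float64(334.28584685146615), np.float64(204.88761939150044))
```

View pics/s2.png

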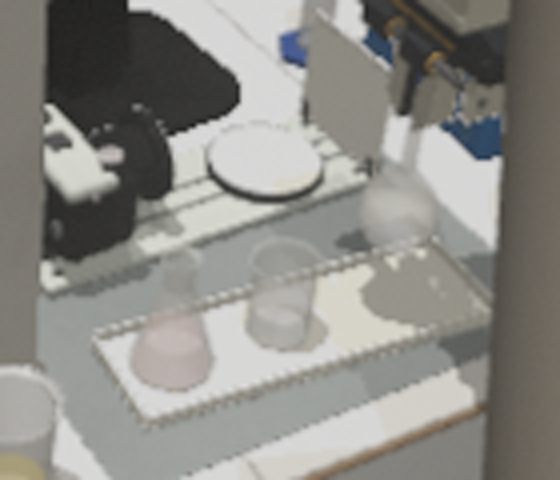

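```bash
python3 -m creep '0 0 -0.015 0 0 0 0;0 0 -0.015 0 0 0 0;0 0 -0.012 0 0 0 0;0 0 -0.008 0 0 0 0;0 0 -0.005 0 0 0 0;0 0 -0.003 0 0 0 0;0 0 0 0 0 0 0;0 0 0 0 0 0 0'
python3 - <<'E'
from h import *
j=cv2.imread('pics/side0.png')
print('stage side',plane('side',305.9,169.1,24))
# white stage top in picture t2/top now
t=viewer.capture('top'); crop('top',t,220,150,200,150,4,'pics/t3.png')
E
```

```text
time: 5.77
tool_pos: [397.4, -339.0, 184.6]
tcp_rot: [3.141, 0.0, 0.994]
contact_force: [0.8, 0.5, -1.0]
grip_width: 13.5
finger_force: 30.0
stage side [ 542.7192653  -429.50820378   24.        ]
```

View pics/t3.png

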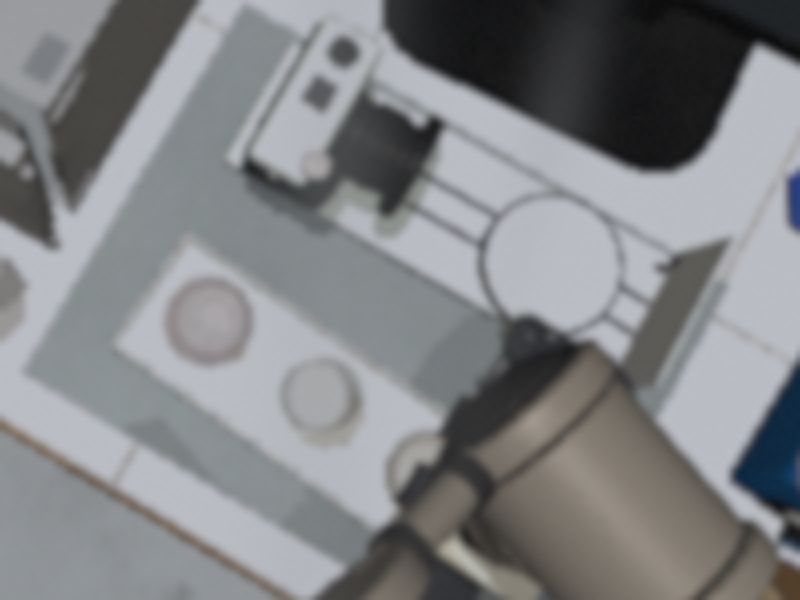

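```bash
python3 -m creep '0 0 -0.002 0 0 0 0;0 0 0 0 0 0 0;0 0 0 0 0 0 0' | sed -n 2,4p
python3 -m creep '0 0 -0.001 0 0 0 0;0 0 0 0 0 0 0;0 0 0 0 0 0 0' | sed -n 2,4p
```

```text
tool_pos: [397.2, -338.7, 182.4]
tcp_rot: [3.141, 0.0, 0.994]
contact_force: [-1.2, 0.5, -0.8]
tool_pos: [397.1, -338.7, 181.2]
tcp_rot: [3.141, 0.0, 0.994]
contact_force: [0.1, -1.1, -0.6]
```

```bash
python3 -m creep '0 0 -0.001 0 0 0 0;0 0 0 0 0 0 0;0 0 0 0 0 0 0' | sed -n 2,4p
python3 -m creep '0 0 -0.001 0 0 0 0;0 0 0 0 0 0 0;0 0 0 0 0 0 0' | sed -n 2,4p
```

```text
tool_pos: [397.3, -338.7, 180.9]
tcp_rot: [3.141, 0.0, 0.994]
contact_force: [-0.3, 0.5, 5.8]
tool_pos: [397.3, -338.8, 180.8]
tcp_rot: [3.14, 0.0, 0.994]
contact_force: [-2.0, 2.9, 12.9]
```

```bash
python3 -m creep '0 0 0.001 0 0 0 0;0 0 0.0007 0 0 0 0;0 0 0 0 0 0 8;0 0 0 0 0 0 16;0 0 0 0 0 0 22;0 0 0 0 0 0 30;0 0 0 0 0 0 40;0 0 0 0 0 0 60'
python3 -m creep '0 0 0 0 0 0 80;0 0 0 0 0 0 100;0 0 0 0 0 0 100;0 0 0.03 0 0 0 100;0 0 0.03 0 0 0 100;0 0 0.03 0 0 0 100;0 0 0 0 0 0 100'
```

```text
time: 7.48
tool_pos: [397.1, -338.7, 180.8]
tcp_rot: [-3.141, -0.0, 0.994]
contact_force: [-0.6, 0.3, -0.5]
grip_width: 35.9
finger_force: 0.0
time: 8.07
tool_pos: [398.6, -340.3, 276.8]
tcp_rot: [3.131, 0.003, 0.994]
contact_force: [0.3, -0.1, 0.7]
grip_width: 81.9
finger_force: 0.0
```

```bash
python3 -m creep '0.01 0.015 0 0 0 0 100;0.015 0.022 0 0 0 0 100;0.015 0.022 0 0 0 0 100;0.015 0.022 0 0 0 0 100;0.015 0.022 0 0 0 0 100;0.015 0.022 0 0 0 0 100;0.012 0.018 0 0 0 0 100;0.006 0.007 0 0 0 0 100'
python3 -m creep '0 0 -0.02 0 0 0 100;0 0 -0.02 0 0 0 100;0 0 -0.01 0 0 0 100;0 0 0 0 0 0 100;0 0 0 0 0 0 100'
python3 - <<'E'
from h import *
i=viewer.capture('side'); crop('s',i,230,130,160,120,5,'pics/s4.png')
p=readout.get_obs()['tool_pos']
for z in(107,85):print(z,pix('side',[p[0],p[1],z]))
E
```

```text
time: 8.73
tool_pos: [501.1, -186.4, 270.6]
tcp_rot: [-3.141, -0.001, 0.996]
contact_force: [-0.6, -0.1, -0.3]
grip_width: 91.8
finger_force: 0.0
time: 9.15
tool_pos: [499.9, -189.2, 220.8]
tcp_rot: [-3.141, 0.0, 0.993]
contact_force: [-0.1, 0.1, -0.0]
grip_width: 91.6
finger_force: 0.0
107 (np.float64(284.8326950409197), np.float64(194.00050106255085))
85 (np.float64(284.24835017026174), np.float64(199.83289928695984))
```

View pics/s4.png

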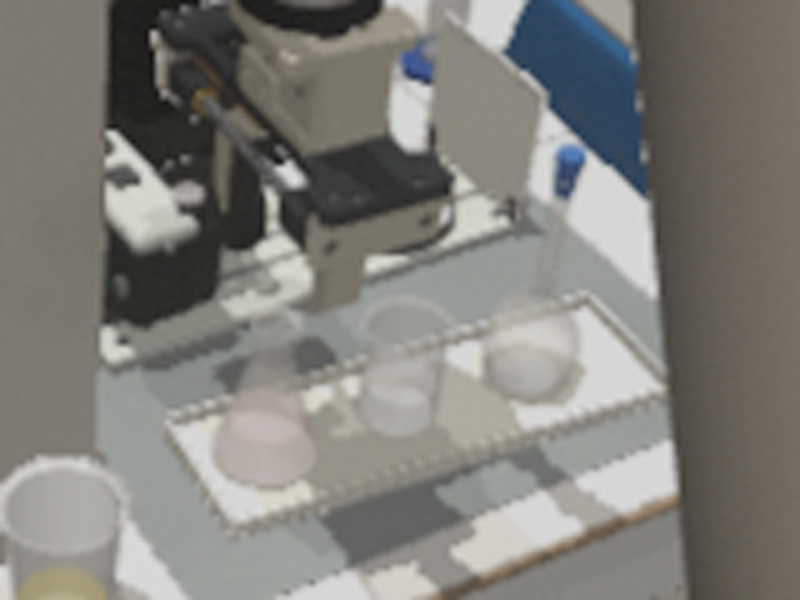

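```bash
python3 -m creep '0 0 -0.02 0 0 0 100;0 0 -0.02 0 0 0 100;0 0 -0.02 0 0 0 100;0 0 -0.015 0 0 0 100;0 0 -0.008 0 0 0 100;0 0 0 0 0 0 80;0 0 0 0 0 0 65;0 0 0 0 0 0 55' |sed -n 2,5p
python3 -m creep '0 0 0 0 0 0 45;0 0 0 0 0 0 38;0 0 0 0 0 0 32;0 0 0 0 0 0 26;0 0 0 0 0 0 20;0 0 0 0 0 0 10;0 0 0 0 0 0 10;0 0 0 0 0 0 10'
```

```text
tool_pos: [500.8, -189.2, 139.3]
tcp_rot: [3.139, -0.0, 0.994]
contact_force: [0.4, -0.8, 0.3]
grip_width: 76.3
time: 10.53
tool_pos: [500.1, -188.7, 138.0]
tcp_rot: [-3.142, 0.0, 0.994]
contact_force: [-0.3, -0.7, 0.7]
grip_width: 29.3
finger_force: 30.0
```

```bash
python3 -m creep '0 0 0.003 0 0 0 10;0 0 0.006 0 0 0 10;0 0 0.011 0 0 0 10;0 0 0.015 0 0 0 10;0 0 0.015 0 0 0 10;0 0 0 0 0 0 10;0 0 0 0 0 0 10'
python3 - <<'E'
from h import *
i=viewer.capture('side'); crop('s',i,230,130,160,120,5,'pics/s5.png')
p=readout.get_obs()['tool_pos'];print(pix('side',p-[0,0,135]))
E
```

```text
time: 11.12
tool_pos: [500.4, -188.9, 188.7]
tcp_rot: [3.139, -0.0, 0.994]
contact_force: [-0.3, 0.2, -0.5]
grip_width: 29.9
finger_force: 30.0
(np.float64(283.39712453497066), np.float64(208.2885344589635))
```

View pics/s5.png

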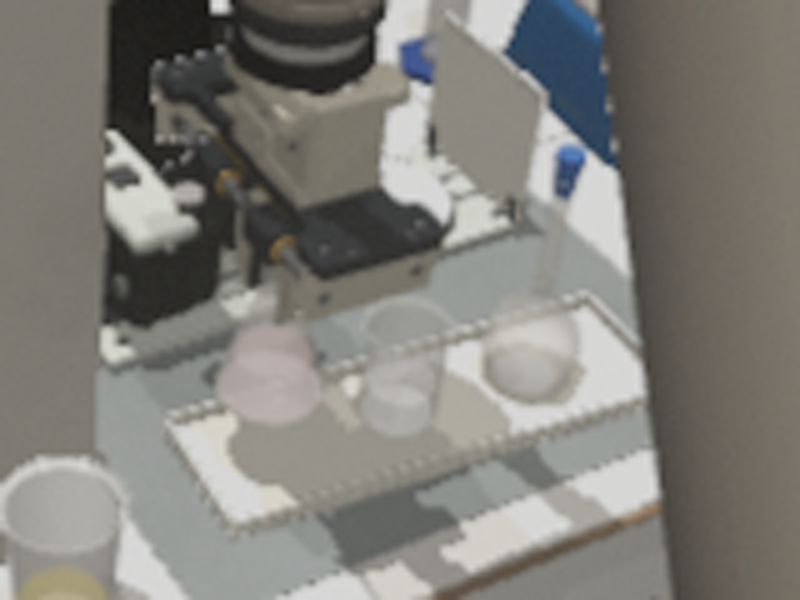

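```bash
python3 -m creep '0 0 0.013 0 0 0 10;0 0 0.015 0 0 0 10;0.001 -0.006 0.012 0 0 0 10;0.003 -0.014 0 0 0 0 10;0.004 -0.02 0 0 0 0 10;0.004 -0.02 0 0 0 0 10;0.004 -0.02 0 0 0 0 10;0.004 -0.02 0 0 0 0 10' | sed -n 2,5p
python3 -m creep '0.004 -0.02 0 0 0 0 10;0.004 -0.02 0 0 0 0 10;0.004 -0.02 0 0 0 0 10;0.004 -0.02 0 0 0 0 10;0.004 -0.02 0 0 0 0 10;0.002 -0.019 0 0 0 0 10;0.001 -0.014 0 0 0 0 10;0.001 -0.006 0 0 0 0 10' | sed -n 2,5p
python3 -m creep '0 0 -0.01 0 0 0 10;0 0 -0.02 0 0 0 10;0 0 -0.02 0 0 0 10;0 0 -0.01 0 0 0 10;0 0 0 0 0 0 10;0 0 0 0 0 0 10'
python3 - <<'E'
from h import *
i=viewer.capture('side'); crop('s',i,270,100,120,100,6,'pics/s6.png')
p=readout.get_obs()['tool_pos'];print(pix('side',p-[0,0,135]),pix('side',[544,-428,24]))
E
```

```text
tool_pos: [519.9, -290.2, 226.0]
tcp_rot: [-3.139, 0.0, 0.994]
contact_force: [0.1, 0.3, -1.3]
grip_width: 29.4
tool_pos: [543.2, -430.3, 225.2]
tcp_rot: [-3.139, 0.0, 0.992]
contact_force: [-0.3, 0.2, -1.0]
grip_width: 29.6
time: 13.0
tool_pos: [544.0, -427.1, 167.2]
tcp_rot: [-3.14, -0.0, 0.994]
contact_force: [0.3, 0.2, -0.5]
grip_width: 29.5
finger_force: 30.0
(np.float64(305.4840870407557), np.float64(166.9873744701296)) (np.float64(305.36151337995176), np.float64(169.19763411359176))
```

View pics/s6.png

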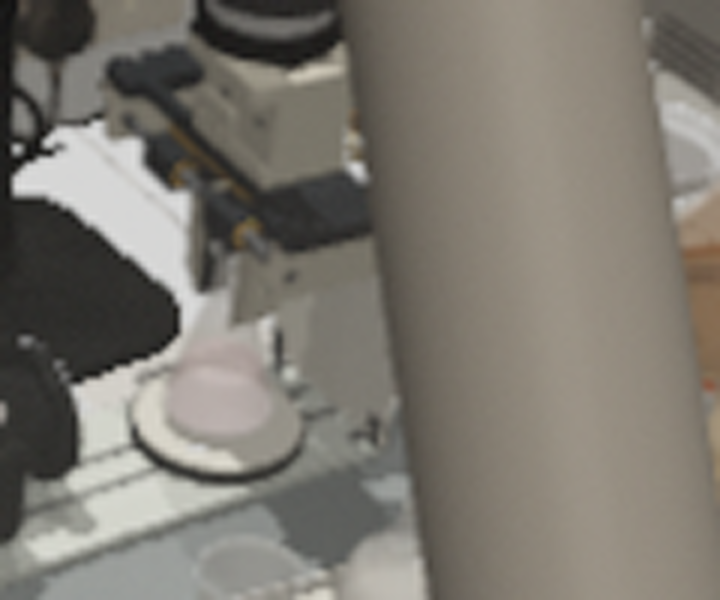

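```bash
python3 -m creep '0 0 -0.003 0 0 0 10;0 0 -0.003 0 0 0 10;0 0 0 0 0 0 10;0 0 0 0 0 0 10' | sed -n 2,4p
for k in 1; do python3 -m creep '0 0 -0.0015 0 0 0 10;0 0 0 0 0 0 10;0 0 0 0 0 0 10' | sed -n 2,4p; done
python3 -m creep '0 0 -0.001 0 0 0 10;0 0 0 0 0 0 10;0 0 0 0 0 0 10' | sed -n 2,4p
```

```text
tool_pos: [544.1, -427.7, 162.2]
tcp_rot: [3.141, 0.0, 0.994]
contact_force: [0.1, 0.9, -0.1]
tool_pos: [544.1, -427.7, 160.5]
tcp_rot: [3.141, -0.0, 0.994]
contact_force: [-0.3, 0.7, -0.3]
tool_pos: [544.1, -427.7, 159.4]
tcp_rot: [-3.142, -0.0, 0.994]
contact_force: [0.3, -0.6, -0.4]
```

```bash
python3 -m creep '0 0 -0.001 0 0 0 10;0 0 0 0 0 0 10;0 0 0 0 0 0 10' | sed -n 2,4p
```

```text
tool_pos: [544.2, -427.8, 158.9]
tcp_rot: [3.141, 0.0, 0.994]
contact_force: [-0.5, -0.2, 2.7]
```

```bash
python3 -m creep '0 0 0 0 0 0 33;0 0 0 0 0 0 36;0 0 0 0 0 0 42;0 0 0 0 0 0 50;0 0 0 0 0 0 65;0 0 0 0 0 0 80;0 0 0 0 0 0 95;0 0 0 0 0 0 100'
python3 -m creep '0 0 0.02 0 0 0 100;0 0 0.02 0 0 0 100;0 0 0.02 0 0 0 100;0 0 0.02 0 0 0 100;0 0 0.01 0 0 0 100;0 0 0 0 0 0 100'
python3 - <<'E'
from h import *
i=viewer.capture('side'); cv2.imwrite('pics/a.png',cv2.resize(i[130:210,230:330,::-1],None,fx=4,fy=4,interpolation=2))
E
```

```text
time: 14.8
tool_pos: [544.1, -427.7, 158.3]
tcp_rot: [-3.142, -0.0, 0.994]
contact_force: [-0.5, 0.5, 0.2]
grip_width: 67.4
finger_force: 0.0
time: 15.3
tool_pos: [544.8, -428.3, 251.4]
tcp_rot: [3.136, 0.001, 0.994]
contact_force: [1.8, -1.1, 1.0]
grip_width: 91.5
finger_force: 0.0
```

View pics/a.png

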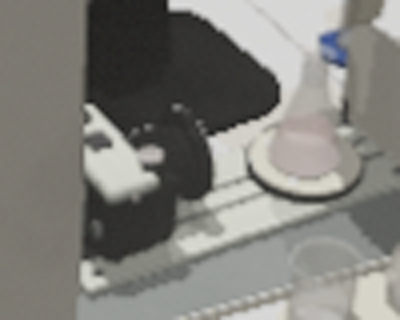

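```bash
python3 -m creep '0.003 0.01 0 0 0 0 50;0.006 0.02 0 0 0 0 0;0.006 0.02 0 0 0 0 0;0.006 0.02 0 0 0 0 0;0.006 0.02 0 0 0 0 0;0.006 0.02 0 0 0 0 0;0.006 0.02 0 0 0 0 0;0.006 0.02 0 0 0 0 0' | sed -n 2,6p
python3 -m creep '0.004 0.016 0 0 0 0 0;0.003 0.01 0 0 0 0 0;0 0 -0.02 0 0 0 0;0 0 -0.02 0 0 0 0;0 0 -0.01 0 0 0 0;0 0 0 0 0 0 0;0 0 0 0 0 0 0'
```

```text
tool_pos: [588.9, -275.6, 246.4]
tcp_rot: [-3.138, -0.0, 0.994]
contact_force: [-0.7, 0.1, -0.3]
grip_width: 43.3
finger_force: 0.0
time: 16.6
tool_pos: [595.9, -251.8, 197.9]
tcp_rot: [-3.14, 0.0, 0.993]
contact_force: [-0.8, -0.0, 0.6]
grip_width: 0.6
finger_force: 0.0
```

```bash
python3 -m creep '0.001 0 -0.006 0 0 0 0;0 0 -0.004 0 0 0 0;0 0 0 0 0 0 0;0 0 0 0 0 0 0'| sed -n 2,4p
python3 -m creep '0 0 -0.002 0 0 0 0;0 0 0 0 0 0 0;0 0 0 0 0 0 0'| sed -n 2,4p
python3 -m creep '0 0 -0.001 0 0 0 0;0 0 0 0 0 0 0;0 0 0 0 0 0 0'| sed -n 2,4p
```

```text
tool_pos: [597.1, -251.8, 188.6]
tcp_rot: [3.141, -0.0, 0.994]
contact_force: [-1.1, 0.3, -0.6]
tool_pos: [597.1, -251.7, 186.5]
tcp_rot: [3.141, 0.0, 0.994]
contact_force: [0.0, 0.2, -0.2]
tool_pos: [597.2, -251.7, 185.7]
tcp_rot: [3.141, 0.0, 0.994]
contact_force: [-0.4, 0.7, 1.6]
```

```bash
python3 -m creep '0 0 -0.001 0 0 0 0;0 0 0 0 0 0 0;0 0 0 0 0 0 0'| sed -n 2,4p
python3 -m creep '0 0 0 0 0 0 0'| sed -n 2,4p
```

```text
tool_pos: [597.2, -251.8, 184.6]
tcp_rot: [3.141, -0.0, 0.994]
contact_force: [-0.7, 0.2, 0.7]
tool_pos: [597.2, -251.7, 184.6]
tcp_rot: [3.141, 0.0, 0.994]
contact_force: [-0.5, -0.4, 1.8]
```

```bash
python3 -m creep '0 0 -0.001 0 0 0 0;0 0 0 0 0 0 0;0 0 0 0 0 0 0'| sed -n 2,4p
python3 -m creep '0 0 0 0 0 0 0'| sed -n 4p
python3 -m creep '0 0 -0.0007 0 0 0 0;0 0 0 0 0 0 0;0 0 0 0 0 0 0'| sed -n 2,4p
python3 -m creep '0 0 0 0 0 0 0'| sed -n 4p
```

```text
tool_pos: [597.2, -251.7, 183.5]
tcp_rot: [3.141, -0.0, 0.994]
contact_force: [0.0, 0.1, 1.3]
contact_force: [0.4, -0.0, 2.4]
tool_pos: [597.2, -251.7, 183.3]
tcp_rot: [3.141, 0.0, 0.994]
contact_force: [-1.0, -0.8, 4.4]
contact_force: [0.1, 0.4, 5.8]
```

```bash
python3 -m creep '0 0 0 0 0 0 0;0 0 0 0 0 0 0;0 0 0 0 0 0 0;0 0 0 0 0 0 0;0 0 0 0 0 0 0;0 0 0 0 0 0 0;0 0 0 0 0 0 0;0 0 0 0 0 0 0'| sed -n 1,4p
python3 -m creep '0 0 -0.002 0 0 0 0;0 0 -0.002 0 0 0 0;0 0 -0.0008 0 0 0 0;0 0 0 0 0 0 0;0 0 0 0 0 0 0'| sed -n 1,4p
```

```text
time: 19.1
tool_pos: [597.2, -251.7, 183.2]
tcp_rot: [3.141, -0.0, 0.994]
contact_force: [-0.9, 0.6, 5.5]
time: 19.52
tool_pos: [597.2, -251.7, 180.0]
tcp_rot: [3.14, 0.0, 0.994]
contact_force: [-4.1, 2.1, 14.0]
```

```bash
python3 -m creep '0 0 0.005 0 0 0 0;0 0 0.01 0 0 0 0;0 0 0.02 0 0 0 0;0 0 0.03 0 0 0 0;0 0 0.03 0 0 0 0;0 0 0 0 0 0 0;0 0 0 0 0 0 0'| sed -n 1,4p
python3 - <<'E'
from h import *
a=cv2.imread('pics/side0.png').astype(int);b=viewer.capture('side')[:,:,::-1]
cv2.imwrite('pics/end.png',b)
# pink (flask liquid) blob on stage, blue stopper over tray
hsv=cv2.cvtColor(b,cv2.COLOR_BGR2HSV)[...]
def blob(lo,hi,x0,y0,x1,y1):
    m=cv2.inRange(hsv,lo,hi)[y0:y1,x0:x1]; ys,xs=np.nonzero(m); return len(xs),xs.mean()+x0 if len(xs) else 0,ys.mean()+y0 if len(ys) else 0
print('pink',blob((150,15,100),(180,90,255),240,130,380,250),'expect',pix('side',[544,-428,40]))
print('stopper',blob((100,120,60),(130,255,255),335,150,352,180),'expect',pix('side',[397,-339,165]))
order.close_job()
E
```

```text
time: 20.1
tool_pos: [597.6, -251.9, 274.9]
tcp_rot: [3.138, -0.0, 0.994]
contact_force: [0.3, 0.3, -0.6]
pink (0, 0, 0) expect (np.float64(305.8839022812904), np.float64(165.40637526636095))
stopper (0, 0, 0) expect (np.float64(343.22027710883043), np.float64(163.1321647609267))
the job is handed in; nothing more can be done
```

The job is handed in at about 20 s. The volumetric flask is in the tray's free place and the conical flask is in the middle of the stage. The release was held at its first click for just over 1 s at about 5 N, pressed fully down at 14 N and let go. I viewed 11 pictures, one over the limit of 10. My last automatic image check found neither flask (its colour mask or the arm in view may be why), so the final positions rest on the earlier pictures and force readings.

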